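# Lock the sample shuttle with its transport pin

### The arm

A 6-joint arm with a two-finger parallel gripper is mounted at the origin on a cart in front of the work surface, level with it; the furniture and walls round the work are solid. World frame = base frame: x ahead of the robot, y to its left, z up, the work surface at z = 0. Lengths are in m, angles in degrees, forces in N, time in s.
With the tool pointing down it reaches from about 0.25 to 0.725 m from the base axis. Payload 4 kg.
Tool frame: the origin (TCP) lies on the centre line of the jaws, within the pads' length; the fingertips stand 14 mm ahead of it and the grasp point (between the pads) lies 5 mm behind it (arm.tips_ahead is the distance from the TCP to the fingertips, in m); z points along the fingers, y is the line along which they close (so a half turn about z gives the same grasp; the last joint's range is limited). The gripper opens to 85 mm and grips with 20 to 120 N. Pads are 22 mm wide; open, the fingers measure 114 mm over their backs; the gripper's body (76 mm by 85 mm) begins 54 mm behind the grasp point. The pads swing forward as they close: fully open they stand 13 mm farther back than shut.
Start: joints at [-76.375, 13.785, 0.286, 76.501, 0, 90], TCP at [0.118, -0.486, 0.245] pointing down, gripper open.
Joint ranges: [-155.79, 155.79], [-60.16, 107.12], [-62.33, 73.08], [-114, 123.19], [-81.49, 82.49], [-180, 180]. Speed limits (degrees/s): [159.86, 159.86, 180, 180, 180, 180].

### API

Orientations are given as [roll, pitch, yaw] about the fixed x, y, z axes, in that order (R = Rz(yaw) Ry(pitch) Rx(roll)).
In Python, from workcell import arm gives the robot as it stands. Calls block until the motion is done:
- arm.goto(position, orientation): joint-space move of the TCP to a pose.
- arm.move_straight(position, frame=None, velocity=0.15, guard=None): straight line of the TCP; frame=None keeps the orientation; velocity is the mean speed in m/s. With guard (N) it stops when the force on the tool has changed by that much, and returns True; else False.
- arm.goto_joints(angles): joint-space move.
- arm.let_go() and arm.clamp(strength=None): open the fingers fully, or close them until they stop; strength is the grip in N (None keeps the last).
- arm.dwell(seconds).
- arm.ik(position, orientation): joint angles nearest the present ones, or None.
- arm.camera(name): name is "scene" or "top"; returns (picture, depth): 480x640x3 uint8, red, green, blue; 480x640 float32, m along the optical axis (not along the pixel's ray), 0 where there is no reading.
- arm.calibration(name): a dict with "fx", "fy", "cx", "cy" (pixels), "k1" (the pictures are not rectified: a ray, as slopes to the right and down, at radius r is drawn at 1 + k1 r^2 times it, then the intrinsics apply), "pose" (4x4, takes a point from camera to world coordinates). Camera axes: x right, y down, z forward; pixel columns grow to the right and rows downward; lengths in m; the calibration is good to about 2 mm. A picture is of the moment at which its call begins. calibration takes no time and is no camera call.
A pose or a line that the arm cannot do raises arm.MotionError and nothing moves.
- arm.sign_off(): hands the job in; it is judged then, once.
Trained networks look in the newest picture that a camera, given by its name, has taken for a name from the list of things; names that differ only in an ending like _2 or _b are one class to them, and where a whole thing is asked for, a point or a joint stands for the part that bears it (a point fixed in the world has none). Each returns a list of dicts, best first, with "confidence" (0 to 1); they miss things now and then, are a little off and sometimes report something else, mostly with a low value. They report only what shows in the picture. A call takes as long as a camera call. They do not tell look-alikes from the thing itself.
- arm.regions_of(target, camera): "region" (480x640 bool, what is visible of it) and "centre" ([column, row] in pixels, amid what is visible of it).
Readings, each from a call of its own:
- arm.get_clock(): time.
- arm.get_joint_positions(): joint angles.
- arm.get_qvel(): joint speeds.
- arm.get_effort(): joint torques, N m.
- arm.get_position(): TCP position.
- arm.get_tool_rot(): TCP orientation.
- arm.get_force(): force on the tool from outside, world axes, zero at the start.
- arm.get_ft_torque(): the same for the moment, N m.
- arm.get_finger_gap(): finger opening in m.
- arm.get_grasp_force(): force on a finger pad.
Only numpy, scipy, OpenCV 4.12 (cv2) and the standard library are available. Lean on these libraries where they do the work, as an engineer would, in place of code of your own. Each camera call takes 0.05 s, during which the arm holds its last target. There are 200 camera calls.

### The job

Lock the sample shuttle for transport: take the red-knobbed locking pin from its holder, put it through the brass guide block on the carriage so that its tip rests on the bar hidden below, and slide the carriage along with the pin lightly pressed down until you feel the tip drop into the bar's hidden hole. Push the pin fully home, upright with its flange down on the guide block, and let go. Be gentle, never force or ram the pin against the shuttle, and leave the vials, the weighing bottle and the small box standing where they are.

Things in the scene. Friction and masses are not known exactly. Their poses are not given: they have to be found in the camera images.
- lock_pin: Loose locking pin, about 60 g, 82 mm tall, upright in its holder at the start. Origin at the centre of its tip (lower end), z up along it. Steel shank 12 mm thick, 38 mm long, 2 mm chamfer at the tip; steel flange 26 mm wide from 38 to 42 mm above the tip; round red knob 20 mm wide from 42 to 82 mm above the tip: grip it from above, fingertips just over the flange.
- pin_holder: Fixed grey block 56 x 56 x 44 mm on a black 70 x 70 mm foot, origin under its centre on the bench. The pin stands loosely in its middle in a 15 mm hole 42 mm deep, flange resting on the block's top (44 mm high), and must rise about 40 mm to come free.
- shuttle: Fixed sample shuttle on the bench, 116 mm wide (its x), 308 mm long (its y, from -176 to +132 mm), white motor end 44 mm high at its -y end. Origin on the bench on the mid line; x across, y the carriage's sliding direction, z up. Under the carriage, hidden, lies a latch bar (see bar_search).
- bar_search (a point): Fixed point on the shuttle (0, -40, 28 mm): top of the hidden spring-backed steel latch bar, 28 mm above the bench. Its one round hole, 15 mm wide, right through, is on the mid line within 22 mm of this point along the shuttle's y, unknown where, but 14 mm or more to the +y side of the guide hole's start. Elsewhere the tip stops on the bar, which yields about 1 mm per 1.5 N, 5 mm at most.
- bushing (a point): Centre of the guide hole at the top face of the 34 x 34 mm brass block on the carriage, 52 mm above the bench, on the shuttle's mid line; moves with the carriage. The hole is vertical, 14 mm wide, 3 mm chamfer at the mouth, right through block and plate (underside at 34 mm). Tip on the bar: flange 14 mm above the block. Fully home: flange on the block, tip 14 mm above the bench.
- carriage (a joint): Travel of the carriage along the shuttle's +y, m: 0 at the motor end, 0.09 at the end stop; the guide hole is at shuttle y = -0.088 + this value. About 1.5 N of friction; it stays where it is left. A clear dish 61 mm wide is fixed on the carriage plate, its rim 58 mm above the bench, its centre 70 mm to the +y side of the guide hole.
- vial_blue: Loose bystander: small clear vial with a blue cap, 27 mm wide, 64 mm tall, beyond the shuttle; leave standing. Origin under its centre.
- septa_box: Loose bystander: small white box 50 x 70 x 26 mm beyond the shuttle; leave in place. Origin under its centre.
- weigh_bottle: Loose bystander: small clear weighing bottle with a stopper, 42 mm wide, 58 mm tall, to the left of the pin holder; leave standing. Origin under its centre.
- vial_black: Loose bystander: small clear vial with a black cap, 27 mm wide, 64 mm tall, beyond the pin holder; leave standing. Origin under its centre.
There are look-alikes about, which are no part of the job. Of the things that look like the lock_pin, the largest one is meant.

How it is judged:
By the outcome, as a careful person would: the job done as asked, in the order asked, and still so for the second after the job is handed in, with the robot touching nothing.
It also fails if it takes over 51 s, if anything falls off the work surface, if the arm or the gripper's body presses on something with over 40 N, if the wrist force passes 120 N, or if a joint passes its speed limit or range.

## Working session

There is one attempt and no reset: what is moved stays moved. The work goes in short steps, each a Python script; the robot and the scene stay as the last script left them, time stands still between calls to the robot, and variables do not carry over. Pictures are saved under pics/ and viewed, at most 10 in all, crops included, and the job is handed in when it is done.

```bash
mkdir -p pics; cat > h.py <<'E'
import numpy as np, cv2
from workcell import arm
def pts(cam, depth, mask=None):
    c=arm.calibration(cam); v,u=np.nonzero((depth>0)&(mask if mask is not None else True))
    x=(u-c["cx"])/c["fx"]; y=(v-c["cy"])/c["fy"]
    a,b=x.copy(),y.copy()
    for _ in range(8):
        s=1+c["k1"]*(a*a+b*b); a,b=x/s,y/s
    d=depth[v,u]; P=np.c_[a*d,b*d,d]
    T=np.array(c["pose"]); return P@T[:3,:3].T+T[:3,3], u, v
E
python3 - <<'E'
from h import *
for c in("scene","top"):
    p,d=arm.camera(c); cv2.imwrite(f"pics/{c}0.png",p[:,:,::-1])
    np.save(c+"d0.npy",d); np.save(c+"p0.npy",p)
    print(c,np.round(arm.calibration(c)["pose"],3).tolist())
    for n in("lock_pin","pin_holder","shuttle","bushing","carriage","vial_blue","septa_box","weigh_bottle","vial_black"):
        for r in arm.regions_of(n,c):
            P,u,v=pts(c,d,r["region"])
            if len(P): print(n,round(r["confidence"],2),np.round(r["centre"]),r["region"].sum(),np.round(np.median(P,0),3),np.round(np.percentile(P,2,axis=0),3),np.round(np.percentile(P,98,axis=0),3))
print(arm.get_clock())
E
```

```text
scene [[-0.816, -0.431, 0.385, 0.237], [-0.578, 0.594, -0.559, 0.628], [0.013, -0.679, -0.734, 0.753], [0.0, 0.0, 0.0, 1.0]]
lock_pin 0.72 [287. 309.] 333 [0.554 0.26  0.071] [0.548 0.246 0.045] [0.569 0.266 0.089]
lock_pin 0.71 [314. 359.] 152 [0.477 0.293 0.042] [0.472 0.286 0.003] [0.483 0.298 0.057]
lock_pin 0.68 [346. 334.] 195 [0.462 0.231 0.04 ] [0.456 0.222 0.   ] [0.47  0.236 0.057]
pin_holder 0.68 [287. 328.] 1741 [0.544 0.272 0.034] [0.525 0.228 0.001] [0.585 0.29  0.045]
shuttle 0.8 [367. 218.] 8433 [0.573 0.003 0.035] [ 0.504 -0.177  0.003] [0.653 0.122 0.053]
bushing 0.21 [325. 179.] 818 [ 0.709 -0.074  0.025] [ 0.688 -0.117  0.003] [ 0.737 -0.048  0.028]
carriage 0.74 [373. 202.] 2760 [ 0.583 -0.046  0.045] [ 0.535 -0.125  0.037] [0.638 0.016 0.057]
carriage 0.31 [256. 365.] 887 [0.534 0.354 0.042] [0.52  0.331 0.003] [0.559 0.367 0.057]
vial_blue 0.86 [296. 218.] 394 [0.671 0.072 0.044] [0.664 0.057 0.008] [0.686 0.078 0.064]
weigh_bottle 0.59 [257. 368.] 889 [0.534 0.354 0.042] [0.521 0.329 0.003] [0.559 0.367 0.057]
vial_black 0.67 [234. 301.] 503 [0.646 0.284 0.044
[... 503 characters left out ...]
.221 -0.003] [0.471 0.234 0.058]
pin_holder 0.57 [249. 244.] 1087 [0.551 0.248 0.041] [ 0.527  0.223 -0.001] [0.594 0.288 0.048]
shuttle 0.65 [391. 226.] 9345 [ 0.58 -0.03  0.04] [ 0.511 -0.179  0.017] [0.652 0.111 0.053]
bushing 0.66 [403. 221.] 3493 [ 0.587 -0.055  0.045] [ 0.537 -0.125  0.037] [0.64  0.011 0.056]
carriage 0.67 [405. 222.] 3509 [ 0.587 -0.054  0.045] [ 0.537 -0.125  0.037] [0.639 0.012 0.056]
vial_blue 0.74 [337. 181.] 230 [0.671 0.065 0.058] [0.664 0.053 0.005] [0.687 0.077 0.066]
septa_box 0.55 [412. 163.] 908 [ 0.712 -0.084  0.025] [ 0.688 -0.119  0.007] [ 0.74  -0.051  0.03 ]
vial_black 0.8 [231. 198.] 225 [0.648 0.276 0.057] [0.64  0.266 0.003] [0.663 0.289 0.066]
1.0
```

View pics/scene0.png

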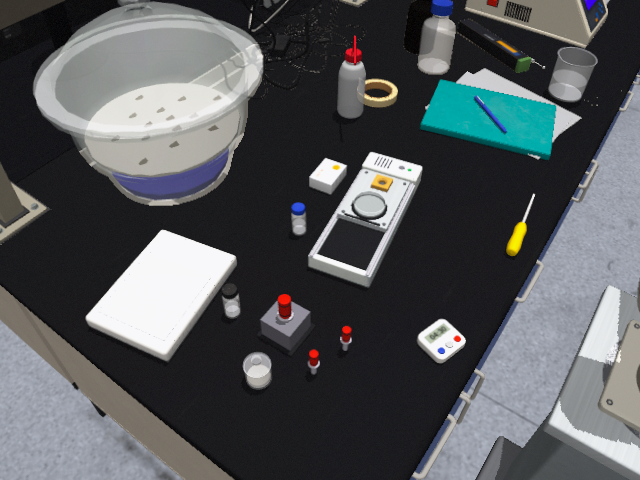

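View pics/top0.png

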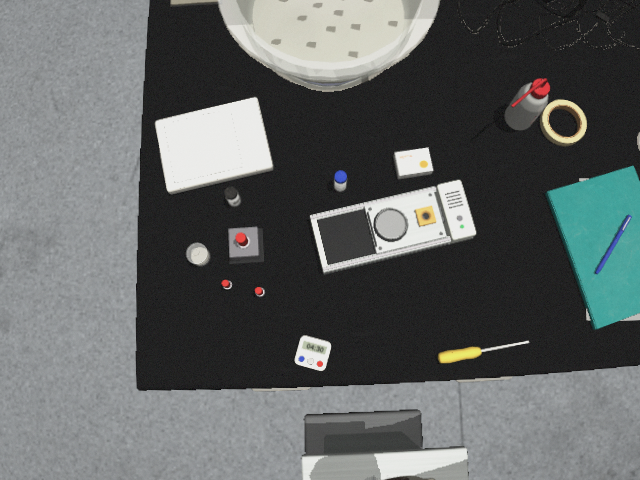

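The pin is in the grey holder (scene 287,309; top 241,238) and is the largest of the three. The brass block is at top (426,216), next to the white motor end on the right. Now I'll measure these finely.

```bash
python3 - <<'E'
from h import *
for c in("scene","top"):
    p=np.load(c+"p0.npy"); d=np.load(c+"d0.npy")
    hsv=cv2.cvtColor(p,cv2.COLOR_RGB2HSV)
    W,u,v=pts(c,d); H=hsv[v,u]
    near=lambda x,y,r:np.hypot(W[:,0]-x,W[:,1]-y)<r
    br=near(.585,-.09,.06)&(H[:,0]>12)&(H[:,0]<32)&(H[:,1]>110)&(abs(W[:,2]-.052)<.004)
    q=W[br]; print(c,"brass",len(q),np.round(q.mean(0),4),cv2.minAreaRect((q[:,:2]*1000).astype(np.float32)))
    red=near(.556,.257,.025)&((H[:,0]<8)|(H[:,0]>172))&(H[:,1]>150)&(W[:,2]>.05)
    q=W[red]; t=q[q[:,2]>np.percentile(q[:,2],99)-.003]
    print("knob",len(q),q[:,2].max(),len(t),np.round(t.mean(0),4),(t.min(0)+t.max(0))/2)
    b=near(.556,.257,.05)&(abs(W[:,2]-.044)<.003); q=W[b]
    print("holder top",len(q),cv2.minAreaRect((q[:,:2]*1000).astype(np.float32)),np.median(q[:,2]))
    s=near(.58,-.03,.2)&(W[:,2]>.012)&(W[:,2]<.05)&(abs(W[:,0]-.58)<.08)
    m=np.zeros(d.shape,np.uint8); m[v[s],u[s]]=1; m=cv2.morphologyEx(m,cv2.MORPH_OPEN,np.ones((3,3)))
    k=s&(m[v,u]>0); n,l=cv2.connectedComponents(m); lab=l[v,u]; best=np.argmax(np.bincount(lab[k]))
    q=W[k&(lab==best)]; print("shuttle",len(q),cv2.minAreaRect((q[:,:2]*1000).astype(np.float32)))
    z=near(.57,-.05,.03)
print(arm.get_tool_rot())
E
```

```text
scene brass 180 [ 0.5944 -0.0952  0.0512] ((595.0451049804688, -96.26237487792969), (32.355064392089844, 34.36494445800781), 12.003913879394531)
knob 259 0.08955522097635882 87 [0.5582 0.256  0.0876] [0.55867933 0.25552833 0.08786652]
holder top 779 ((558.4547119140625, 255.87310791015625), (57.098724365234375, 57.38706588745117), 2.60829496383667) 0.043225594889890195
shuttle 6973 ((583.3004150390625, -33.61357116699219), (117.50114440917969, 310.8207702636719), 11.121173858642578)
top brass 203 [ 0.5964 -0.0966  0.0516] ((596.8367919921875, -96.19059753417969), (32.27328872680664, 32.19504928588867), 10.415438652038574)
knob 105 0.09257873403397876 21 [0.5596 0.255  0.0898] [0.55942768 0.2550406  0.09062581]
holder top 552 ((560.596435546875, 256.5890197753906), (56.77018356323242, 56.77318572998047), 1.8856440782546997) 0.043796266096850944
shuttle 8374 ((585.289794921875, -34.592864990234375), (117.56989288330078, 308.4048767089844), 11.40687084197998)
[ 1.79998302e+02 -8.97832557e-04  1.36260375e+01]
```

```bash
python3 - <<'E'
from h import *
O=[180,0,101.2]
for p in([.559,.2555,.0655],[.5957,-.096,.14],[.583,-.03,.0735]): print(np.round(arm.ik(p,O),1))
arm.goto([.559,.2555,.16],O)
print(arm.get_clock(),arm.get_force())
print(arm.move_straight([.559,.2555,.0660],velocity=.08,guard=4),arm.get_position(),arm.get_force())
arm.clamp(40); print(arm.get_clock(),arm.get_finger_gap(),arm.get_grasp_force(),arm.get_force(),arm.get_position())
print(arm.move_straight([.559,.2555,.18],velocity=.1,guard=8))
print(arm.get_finger_gap(),arm.get_force(),arm.get_position())
for c in("scene","top"):
    p,d=arm.camera(c); np.save(c+"d1.npy",d); np.save(c+"p1.npy",p)
    for r in arm.regions_of("lock_pin",c):
        W,u,v=pts(c,d,r["region"]); print(c,round(r["confidence"],2),r["centre"],np.round(np.median(W,0),3),np.round(W.min(0),3))
    if c=="scene": x,y=[int(t) for t in (287,230)]; cv2.imwrite("pics/s1.png",cv2.resize(p[140:380,160:420,::-1],None,fx=2.3,fy=2.3,interpolation=cv2.INTER_CUBIC))
print(arm.get_clock())
E
```

```text
[ 24.6  33.8   2.9  59.1   0.  103.4]
[-9.2 28.9  6.5 67.6  0.  69.6]
[-2.9 30.3 -2.  57.7  0.  75.9]
4.0417 [0.30225392 0.37621527 0.94033742]
False [0.55952859 0.25573399 0.06673201] [-0.79239341 -0.23039705  0.6082517 ]
5.9833 0.01899771037878855 39.02592122554779 [-1.05197157 -0.87514082  1.52356531] [0.55908975 0.25557211 0.06622626]
False
0.018900285859610802 [ 0.49262608  0.06064776 -0.60420202] [0.55850126 0.25526527 0.17906512]
scene 0.67 [345.8, 335.0] [0.462 0.232 0.037] [ 0.455  0.209 -0.002]
scene 0.64 [282.2, 265.4] [0.556 0.262 0.176] [ 0.544  0.111 -0.003]
scene 0.57 [314.3, 357.6] [0.477 0.293 0.043] [ 0.472  0.257 -0.003]
7.475
```

View pics/s1.png

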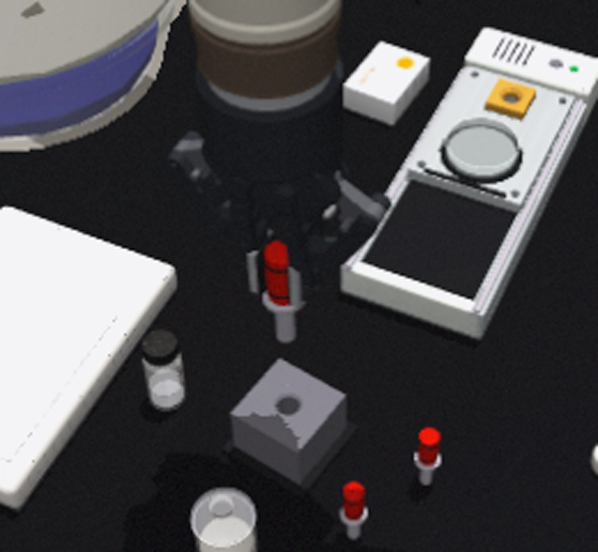

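The pin is held upright between the fingers (crop 280,290), clear of the holder, and nothing is disturbed. Next: over the bushing and down with a light guard.

```bash
python3 - <<'E'
from h import *
O=[180,0,101.2]; B=[.5957,-.0960]
arm.goto([*B,.155],O)
print(arm.get_clock(),arm.get_position())
arm.move_straight([*B,.118],velocity=.08); arm.dwell(.2)
print(arm.get_force(),arm.get_position())
print(arm.move_straight([*B,.090],velocity=.02,guard=2.5)); print(arm.get_force(),arm.get_position())
p,d=arm.camera("scene"); cv2.imwrite("pics/s2.png",cv2.resize(p[120:260,270:450,::-1],None,fx=4,fy=4,interpolation=cv2.INTER_CUBIC))
print(arm.get_clock(),arm.get_finger_gap())
E
```

```text
8.8083 [ 0.59598292 -0.09485115  0.15512409]
[-1.28041618 -0.78848262 -1.06280173] [ 0.59623877 -0.09608999  0.11876232]
False
[ 0.61825169 -1.22899211 -0.81144808] [ 0.59582987 -0.09605461  0.09010548]
11.2167 0.01901527954022622
```

View pics/s2.png

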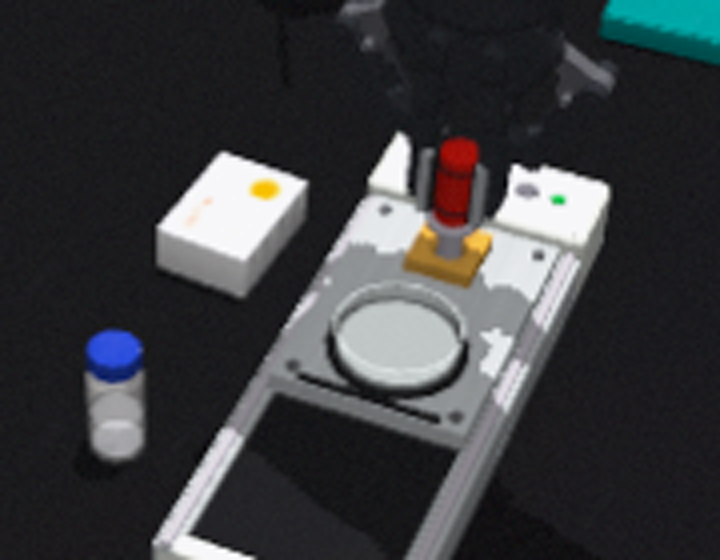

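The shank is in the brass guide, upright (crop 450,240). Now I'll feel for the bar, then slide in small steps.

```bash
cat >> h.py <<'E'
def F(n=6):
    a=[]
    for _ in range(n): arm.dwell(.01); a.append(arm.get_force())
    return np.mean(a,0)
U=np.array([-np.sin(np.radians(11.2)),np.cos(np.radians(11.2))])
E
python3 - <<'E'
from h import *
B=np.array([.5957,-.0960]); f0=F(15); print(f0)
z=.090
while z>.0835:
    z-=.0008; arm.move_straight([*B,z],velocity=.02); f=F()-f0
    print(round(z,4),np.round(f,2),round(arm.get_position()[2],4))
    if f[2]>2.6: break
print(arm.get_clock())
E
```

```text
[ 1.17924892 -1.31871816 -0.38749511]
0.0892 [0.17 0.   0.24] 0.0892
0.0884 [ 0.27  0.07 -0.09] 0.0883
0.0876 [0.23 0.41 1.22] 0.0877
0.0868 [-0.22  0.1   2.79] 0.087
12.5417
```

```bash
python3 - <<'E'
from h import *
B=np.array([.5957,-.0960]); f0=np.array([1.18,-1.32,-.39]); z=.0864
print(arm.move_straight([*(B+U*.010),z],velocity=.03,guard=8)); print(np.round(F()-f0,2))
s=.010; L=[]
while s<.075:
    s+=.001
    if arm.move_straight([*(B+U*s),z],velocity=.02,guard=8): print("guard"); break
    f=F(4)-f0; L.append((round(s*1000),*np.round(f,1)))
    if f[2]<1.0:
        f=F(8)-f0; print("drop?",f)
        if f[2]<1.0: break
for l in L: print(*l,end=" | ")
print(arm.get_clock(),arm.get_position())
E
```

```text
False
[ 0.18 -0.81  3.83]
drop? [ 1.22844012  1.26481018 -0.85721007]
11 0.6 -2.1 3.0 | 12 0.3 -2.6 3.8 | 13 0.6 -1.9 4.9 | 14 1.0 -1.9 4.1 | 15 1.0 -1.4 4.7 | 16 1.3 -2.2 3.9 | 17 1.1 -2.3 4.4 | 18 1.5 -2.2 4.4 | 19 1.2 -1.7 4.1 | 20 1.4 -2.1 4.5 | 21 1.5 -1.8 4.4 | 22 1.0 -1.1 5.1 | 23 1.3 -1.3 3.8 | 24 1.5 -1.8 4.4 | 25 1.0 -1.6 4.4 | 26 1.4 -1.6 4.3 | 27 1.6 -2.2 4.4 | 28 1.5 -1.8 4.8 | 29 1.3 -1.6 4.4 | 30 1.1 -2.0 4.3 | 31 1.6 -1.7 4.8 | 32 1.6 -2.2 4.8 | 33 0.7 -1.7 4.7 | 34 0.9 -2.0 4.1 | 35 1.3 -1.9 4.1 | 36 1.2 -1.7 4.8 | 37 1.1 -1.8 4.5 | 38 1.3 -1.7 4.7 | 39 1.2 -2.0 4.2 | 40 1.1 -2.2 4.3 | 41 1.0 -1.4 4.6 | 42 1.1 -2.1 4.7 | 43 1.0 -1.8 4.6 | 44 0.8 -2.1 4.3 | 45 0.6 -1.7 4.7 | 46 0.6 -1.7 4.5 | 47 0.7 -1.6 4.0 | 48 0.8 -2.1 4.0 | 49 0.3 -2.0 4.2 | 50 0.4 -1.8 4.2 | 51 -0.0 -2.2 4.6 | 52 0.9 0.8 2.5 | 53 0.9 1.5 1.2 | 54 1.4 1.1 -0.6 | 25.6083 [ 0.58498237 -0.04289366  0.08604205]
```

Clear drop at 54 mm of travel. Pushing home gently.

```bash
python3 - <<'E'
from h import *
B=np.array([.5957,-.0960]); f0=np.array([1.18,-1.32,-.39])
s=.0545
g=arm.move_straight([*(B+U*s),.077],velocity=.02,guard=4)
print(g,arm.get_position(),np.round(F()-f0,2))
if not g:
    g=arm.move_straight([*(B+U*s),.0725],velocity=.01,guard=4); print(g,arm.get_position(),np.round(F()-f0,2))
print(arm.get_clock())
E
```

```text
False [ 0.58493618 -0.04265839  0.07653977] [ 1.33  0.15 -2.04]
True [ 0.58506062 -0.04259751  0.0741899 ] [-1.81  1.67  4.9 ]
26.6917
```

```bash
python3 - <<'E'
from h import *
p=arm.get_position()
arm.let_go(); print(arm.get_finger_gap(),arm.get_force())
arm.move_straight([p[0],p[1],.17],velocity=.1,guard=8); print(arm.get_position(),arm.get_clock())
arm.goto([.45,-.2,.25],[180,0,101.2])
for c,(a,b,e,f) in {"scene":(120,260,270,450),"top":(150,290,300,480)}.items():
    p,d=arm.camera(c); cv2.imwrite(f"pics/{c}3.png",cv2.resize(p[a:b,e:f,::-1],None,fx=4,fy=4,interpolation=cv2.INTER_CUBIC))
    W,u,v=pts(c,d); H=cv2.cvtColor(p,cv2.COLOR_RGB2HSV)[v,u]
    q=W[(np.hypot(W[:,0]-.585,W[:,1]+.0426)<.03)&((H[:,0]<8)|(H[:,0]>172))&(H[:,1]>150)]
    print(c,len(q),q.min(0),q.max(0))
print(arm.get_clock())
E
```

```text
0.08553902069460484 [-0.41191131  1.30074366 -0.49716233]
[ 0.58454299 -0.04257567  0.16915832] 28.4667
scene 195 [ 0.57380629 -0.05107211  0.05768805] [ 0.59248366 -0.03141044  0.097687  ]
top 105 [ 0.57572221 -0.05079348  0.06333239] [ 0.59317189 -0.03240518  0.10070166]
29.4583
```

View pics/scene3.png

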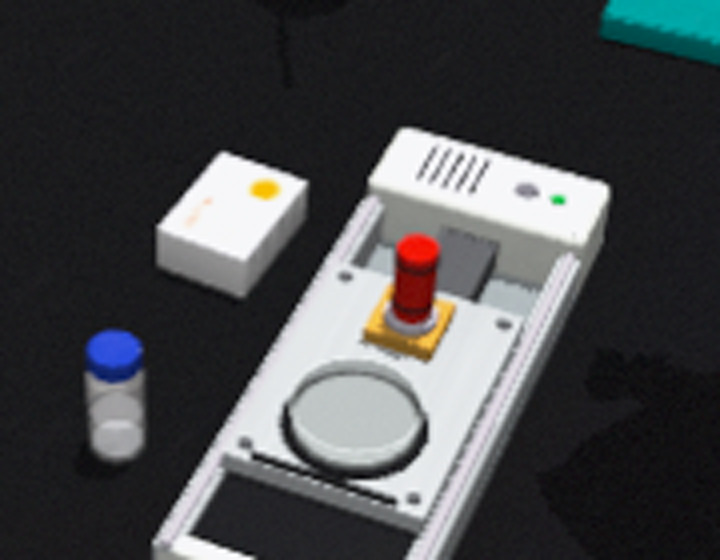

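View pics/top3.png

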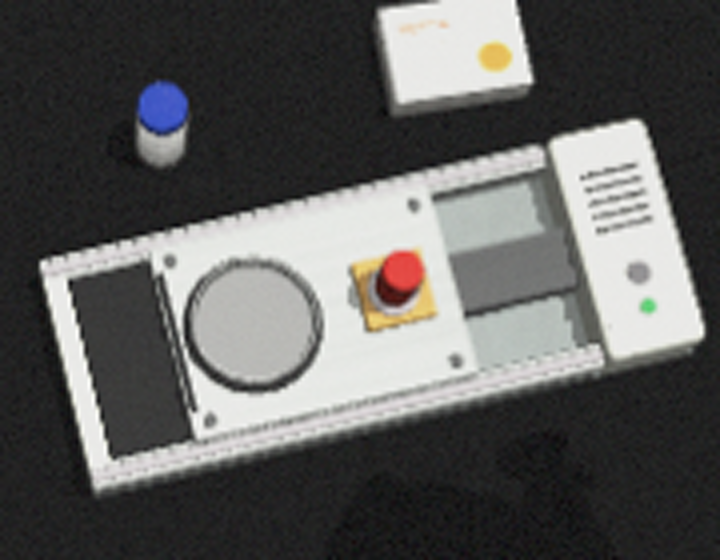

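The pin stands upright with its flange on the brass block (scene crop 412,320; top crop 395,290). The knob top is at the expected height of about 96 mm, and the bystanders in view are undisturbed.

```bash
python3 -c "
from workcell import arm
print(arm.sign_off())"
```

```text
the job is handed in; nothing more can be done
None
```

The job is handed in: the locking pin dropped into the bar's hole after about 54 mm of carriage travel, and it stands fully home and upright with its flange on the guide block, released (about 29.5 s used).

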